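# Load the analyser's cassette magazine and close it up

### The job

Load the analyser's magazine: take the blue and the orange sample cassette from their leaning rests and stand them upright across its channel behind the white one, blue next to the white and orange behind the blue, drawing the follower block back first if it leaves too little room. Then slide the follower up so that the whole row stands flush, face to face without gaps, between the end stop and the follower. Leave the green cassette in its rest and everything else on the bench where it is.

Things in the scene. Friction and masses are not known exactly. Their poses are not given: they have to be found in the camera images.
- blue_cassette: blue sample cassette: rigid plate 14 mm thick (its x), 52 mm wide (y), 72 mm tall (z), 80 g; both faces alike, a dark round sample in each. Origin: centre of its underside, z up the plate. Starts leaning in its own rest, top tipped 0.45 rad from vertical towards the rest's -x, foot on a ledge 22 mm above the bench; its two narrow edges are free.
- orange_cassette: orange sample cassette: rigid plate 14 mm thick (its x), 52 mm wide (y), 72 mm tall (z), 80 g; both faces alike, a dark round sample in each. Origin: centre of its underside, z up the plate. Starts leaning in its own rest, top tipped 0.45 rad from vertical towards the rest's -x, foot on a ledge 22 mm above the bench; its two narrow edges are free.
- green_cassette: green sample cassette: rigid plate 14 mm thick (its x), 52 mm wide (y), 72 mm tall (z), 80 g; both faces alike, a dark round sample in each. Origin: centre of its underside, z up the plate. Starts leaning in its own rest, top tipped 0.45 rad from vertical towards the rest's -x, foot on a ledge 22 mm above the bench; its two narrow edges are free. Not to be loaded.
- white_cassette: white sample cassette: rigid plate 14 mm thick (its x), 52 mm wide (y), 72 mm tall (z), 80 g; both faces alike, a dark round sample in each. Origin: centre of its underside, z up the plate. It already stands in the magazine's channel, close to the end stop.
- magazine: fixed magazine, open-topped channel along its x. Origin: centre of underside of its grey 200 x 86 mm base. Channel floor z 8 mm, 55 mm wide; side walls 77 mm over all, flared mouth 68 mm wide, top z 33 mm. End stop (67 mm wide, top z 56 mm): inner face at x +90 mm; channel open at x -100 mm. White feeder head behind the stop to x +160, z 60 mm. Cassettes stand with their 52 mm width along its y.
- stop_face (a point): centre of the foot of the end stop's inner face, at channel-floor height, on the channel's centre line; axes as the magazine's (-x points away from the stop along the channel)
- follower (a joint): follower of the magazine, a guided block that slides along the channel and stays where it is left (about 2 N): value = distance in m from the stop face to the follower's front face, 0 to 0.150. Dark grey block 36 mm long (x), 50 mm wide (y), 44 mm tall, underside on the channel floor, with a red grip bar on top 28 mm long (x), 14 mm thick (y), from 44 to 86 mm above the channel floor.
- follower_grip (a point): point inside the follower's red grip bar, on its axis, 70 mm above the channel floor (16 mm below the bar's top), 18 mm behind the follower's front face
- follower_face (a point): foot of the follower's front face (the face towards the end stop), at channel-floor height
- rest_blue: fixed grey rest that holds the blue cassette leaning. Origin: centre of its underside, base 92 (x) x 72 (y) x 7 mm, at most 70 mm tall. Its ledge meets the cassette's foot at x 12, y 0, z 22 mm; a sloping back panel 28 mm wide supports the lower 48 mm of the plate on its -x side, and a lip 10 mm high holds the foot on the +x side.
- rest_orange: fixed grey rest that holds the orange cassette leaning. Origin: centre of its underside, base 92 (x) x 72 (y) x 7 mm, at most 70 mm tall. Its ledge meets the cassette's foot at x 12, y 0, z 22 mm; a sloping back panel 28 mm wide supports the lower 48 mm of the plate on its -x side, and a lip 10 mm high holds the foot on the +x side.
- rest_green: fixed grey rest that holds the green cassette leaning. Origin: centre of its underside, base 92 (x) x 72 (y) x 7 mm, at most 70 mm tall. Its ledge meets the cassette's foot at x 12, y 0, z 22 mm; a sloping back panel 28 mm wide supports the lower 48 mm of the plate on its -x side, and a lip 10 mm high holds the foot on the +x side.
- bottle: amber glass bottle, bystander, 60 mm diameter, 150 mm tall; origin: centre of its underside
- beaker: open glass beaker, bystander, 68 mm diameter, 85 mm tall; origin: centre of its underside
- jar: small white jar with blue lid, bystander, 52 mm diameter, 58 mm tall; origin: centre of its underside
- weight: brass balance weight with a knob, bystander, 36 mm diameter, 56 mm tall; origin: centre of its underside
- spatula: lab spatula lying on the bench, bystander, 170 mm long along its x; origin about its middle, at its underside
- crucible: white ceramic crucible, bystander, 42 mm diameter, 30 mm tall; origin: centre of its underside
Things that resemble listed ones, but are neither listed nor needed, are in the scene too. What is shaped like the white_cassette but pink is not meant. Several things have the shape of the blue_cassette; the one meant has the colours described above.

How it is judged:
By the outcome, as a careful person would: the job done as asked, in the order asked, and still so for the second after the job is handed in, with the robot touching nothing.
It also fails if it takes over 72 s, if anything falls off the work surface, if the arm or the gripper's body presses on something with over 40 N, if the wrist force passes 120 N, or if a joint passes its speed limit or range.

### The arm

A 6-joint arm with a two-finger parallel gripper is mounted at the origin on the work surface. World frame = base frame: x ahead of the robot, y to its left, z up, the work surface at z = 0. Lengths are in m, angles in rad, forces in N, time in s.
With the tool pointing down it reaches from about 0.35 to 0.975 m from the base axis. Payload 4.9 kg.
Tool frame: the origin (TCP) lies at the very end of the fingers, on their centre line; the grasp point (between the pads) lies 19 mm behind it; z points along the fingers, y is the line along which they close (so a half turn about z gives the same grasp; the last joint's range is limited). The gripper opens to 85 mm and grips with 20 to 120 N. Pads are 22 mm wide; open, the fingers measure 114 mm over their backs; the gripper's body (76 mm by 85 mm) begins 54 mm behind the grasp point. The pads swing forward as they close: fully open they stand 13 mm farther back than shut.
Start: joints at [-0.119, 0.053, 1.613, -0, 1.476, -0.119], TCP at [0.625, 0, 0.231] pointing down, gripper open.
Joint ranges: [-3.01, 3.01], [-1.01, 2.22], [0.06, 2.58], [-1.02, 4.17], [0.09, 2.62], [-3.14, 3.14]. Speed limits (rad/s): [2.57, 2.57, 3.14, 3.14, 3.14, 3.14].

### API

Orientations are given as a unit quaternion [w, x, y, z].
In Python, from plant import manip gives the robot as it stands.
- The arm moves only by the shell command python3 -m pendant 'ROWS'. ROWS is JSON, a list of rows, each a list of 3 entries, a list of its own where there are three numbers: the opening, from 0 (shut) to 1 (fully open), then the shift along the tool's x, y, z in units of 12 cm (1.0 is 12 cm), then the turn about the tool's z in units of pi rad (1.0 is pi rad). In form: [[gripper, [dx, dy, dz], roll], ...]. A call has 1 to 10 rows; each row is the pose to reach, as a shift and turn from the pose commanded when the call began, along the tool's axes at that moment, turning the shorter way round; what a row does not reach only later rows make up. A row lasts 1/10 s, in which the tool goes at most 50 mm and 8.59 degrees, less where a joint would pass 70% of its speed; a pose out of reach is approached as far as the arm can. A call with a number of a shift or a turn outside -1 to 1 is refused whole. A call with a gripper value outside its range is refused whole. The fingers move at their own pace and stop on an object; the grip force is fixed at half the most. Time passes only in rows, so rows that repeat a pose let the fingers close. It gives the time, the measured TCP pose, the force, the opening and the grip force at its end, in the units of the state.
- manip.state(): the state, without advancing time (a new reading comes with each control period).
- manip.grab_frame(name): name is "scene" or "side" or "wrist"; returns a dict with "img" (480x640x3 uint8, red, green, blue), "fx", "fy", "cx", "cy" (pixels), "eye" and "rotation" of the camera in the world; the wrist camera has in their place "tool_from_camera" (4x4, takes a point from camera to tool coordinates, whose origin is the TCP and whose axes are the flange's). Camera axes: x right, y down, z forward; pixel columns grow to the right and rows downward; lengths in m; the calibration is good to about 2 mm. A picture is of the moment at which its call begins: read the wrist's pose just before it. There is no depth.
- manip.job_done(): hands the job in; it is judged then, once.
The state is a dict: "time": time; "joint_pos": joint angles; "joint_vel": joint speeds; "joint_efforts": joint torques, N m; "tool_pos": TCP position; "tool_rot": TCP orientation; "contact_force": force on the tool from outside, world axes, zero at the start; "ft_torque": the same for the moment, N m; "gripper_width": opening from 0.0 (shut) to 1.0 (fully open); "grasp_force": force on a finger pad.
Only numpy, scipy, OpenCV 4.12 (cv2) and the standard library are available. Lean on these libraries where they do the work, as an engineer would, in place of code of your own. Each camera call takes 0.05 s, during which the arm holds its last target. There are 200 camera calls.

## Working session

There is one attempt and no reset: what is moved stays moved. The work goes in short steps, Python scripts to look and compute and a shell command to move; the robot and the scene stay as the last step left them, time stands still between calls to the robot, and variables do not carry over. Pictures are saved under pics/ and viewed, at most 10 in all, crops included, and the job is handed in when it is done.

```bash
mkdir -p pics && ls && cat > h.py <<'E'
import numpy as np, cv2
from plant import manip
from scipy.spatial.transform import Rotation as R
def save(n,f):
    cv2.imwrite(f'pics/{n}.png',f['img'][:,:,::-1]); np.save(f'pics/{n}.npy',f,allow_pickle=True)
def load(n): return np.load(f'pics/{n}.npy',allow_pickle=True).item()
def ray(f,u,v):
    d=np.array([(u-f['cx'])/f['fx'],(v-f['cy'])/f['fy'],1.]); d=np.array(f['rotation'])@d
    return np.array(f['eye']),d/np.linalg.norm(d)
def atz(f,u,v,z):
    e,d=ray(f,u,v); return e+d*(z-e[2])/d[2]
def tri(obs):
    A=np.zeros((3,3));b=np.zeros(3);rs=[ray(*o) for o in obs]
    for e,d in rs:
        P=np.eye(3)-np.outer(d,d);A+=P;b+=P@e
    x=np.linalg.solve(A,b)
    return x,[round(1000*np.linalg.norm((np.eye(3)-np.outer(d,d))@(x-e)),1) for e,d in rs]
def proj(f,p):
    c=np.array(f['rotation']).T@(np.array(p)-np.array(f['eye'])); return [round(f['fx']*c[0]/c[2]+f['cx'],1),round(f['fy']*c[1]/c[2]+f['cy'],1)]
def wrist(n):
    s=manip.state();f=manip.grab_frame('wrist');q=s['tool_rot']
    T=np.eye(4);T[:3,:3]=R.from_quat([q[1],q[2],q[3],q[0]]).as_matrix();T[:3,3]=s['tool_pos']
    W=T@np.array(f['tool_from_camera']);f['rotation']=W[:3,:3];f['eye']=W[:3,3];save(n,f)
E
python3 - <<'E'
from h import *
for n in ['scene','side']:
    f=manip.grab_frame(n);save(n,f);print(n,f['fx'],f['eye'],np.array(f['rotation']).round(3).tolist())
wrist('w0');f=load('w0');print(f['tool_from_camera'],f['fx'])
print(manip.state())
E
```

```text
pics
scene 471.08523734249934 [ 1.10586902 -0.31722199  0.89794404] [-0.281, 0.82, 0.474, -0.153]
side 433.8996269516447 [0.35200908 0.69078637 0.63026678] [0.072, -0.142, 0.885, -0.438]
[[ 1.65593049e-03 -9.44382968e-01 -3.28843532e-01  8.53965921e-02]
 [ 9.99998619e-01  1.60998376e-03  4.12010407e-04  1.36339395e-03]
 [ 1.40337136e-04 -3.28843760e-01  9.44384329e-01 -1.41274319e-01]
 [ 0.00000000e+00  0.00000000e+00  0.00000000e+00  1.00000000e+00]] 344.326630753398
{'time': 0.15, 'joint_pos': array([-1.18979140e-01,  5.32063571e-02,  1.61402923e+00,  3.19059048e-05,
        1.47601565e+00, -1.18978702e-01]), 'joint_vel': array([ 1.78795094e-04, -2.35974089e-03, -5.36481966e-03, -7.17861451e-04,
        1.47904510e-04,  5.24019529e-05]), 'joint_efforts': array([ 5.10442842e-04, -3.94241810e+01, -3.70721948e+01, -1.15854355e-04,
        4.61802789e-03,  5.00508997e-05]), 'tool_pos': array([6.24488820e-01, 8.35028558e-05, 2.30314489e-01]), 'tool_rot': array([-6.61673230e-04,  7.07107770e-01,  7.07105306e-01, -5.00165209e-04]), 'contact_force': array([-0.26199092, -0.55521074,  1.04505251]), 'ft_torque': array([-0.00802171, -0.00135277,  0.01744178]), 'grasp_force': 0.0, 'gripper_width': 0.9991484589503603}
```

View scene.

```bash
python3 - <<'E'
s=open('h.py').read()
s=s.replace("def load(n): return np.load(f'pics/{n}.npy',allow_pickle=True).item()","""def load(n):
    f=np.load(f'pics/{n}.npy',allow_pickle=True).item(); r=np.array(f['rotation'])
    if r.shape==(4,): f['rotation']=R.from_quat([r[1],r[2],r[3],r[0]]).as_matrix()
    return f""")
open('h.py','w').write(s)
E
python3 -c "
from h import *
for n in ['scene','side']: print(load(n)['rotation'].round(2))"
```

```text
[[ 0.5   0.69 -0.52]
 [ 0.86 -0.39  0.32]
 [ 0.02 -0.61 -0.8 ]]
[[-0.95 -0.19  0.25]
 [-0.31  0.58 -0.75]
 [-0.   -0.79 -0.61]]
```

View pics/scene.png

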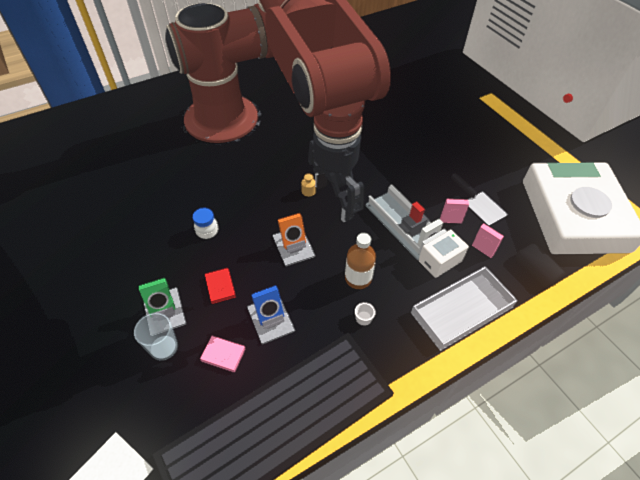

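View pics/side.png

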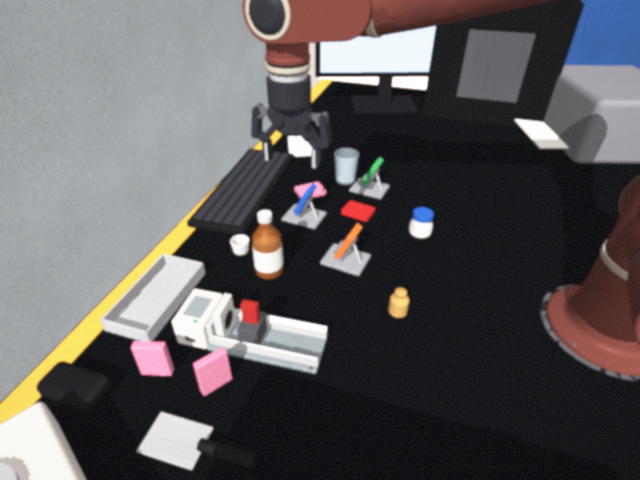

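```bash
python3 - <<'E'
from h import *
s,d=load('scene'),load('side')
for n,a,b in [('blue',(268,306),(306,200)),('orange',(292,234),(349,241)),('green',(157,298),(372,172)),('redbar',(417,211),(250,310)),('bottlecap',(363,240),(265,217)),('jar',(205,216),(423,213)),('beaker',(155,338),(346,167)),('pinkA',(455,210),(213,372)),('crucible',(364,314),(240,245)),('weight',(309,186),(399,302)),('pinkB',(488,240),(152,357))]:
    p,r=tri([(s,*a),(d,*b)]);print(n,p.round(3),r)
w=load('w0');print([proj(w,tri([(s,417,211),(d,250,310)])[0])], w['eye'])
# mosaic crops
a=cv2.resize(s['img'][170:290,340:500],None,fx=3.3,fy=3.3,interpolation=cv2.INTER_CUBIC)
E
```

```text
blue [ 0.656 -0.167  0.05 ] [np.float64(0.8), np.float64(0.8)]
orange [ 0.515 -0.039  0.049] [np.float64(2.9), np.float64(2.9)]
green [ 0.53  -0.355  0.052] [np.float64(0.1), np.float64(0.1)]
redbar [0.619 0.233 0.076] [np.float64(0.1), np.float64(0.1)]
bottlecap [0.665 0.049 0.14 ] [np.float64(0.4), np.float64(0.4)]
jar [ 0.375 -0.19   0.055] [np.float64(1.9), np.float64(1.9)]
beaker [ 0.608 -0.386  0.04 ] [np.float64(2.7), np.float64(2.7)]
pinkA [0.638 0.342 0.037] [np.float64(0.4), np.float64(0.4)]
crucible [0.755 0.006 0.015] [np.float64(0.7), np.float64(0.7)]
weight [0.383 0.081 0.021] [np.float64(1.9), np.float64(1.9)]
pinkB [0.747 0.348 0.038] [np.float64(0.0), np.float64(0.0)]
[[np.float64(311.0), np.float64(-116.2)]] [0.62604971 0.08543266 0.37146364]
```

View pics/w0.png

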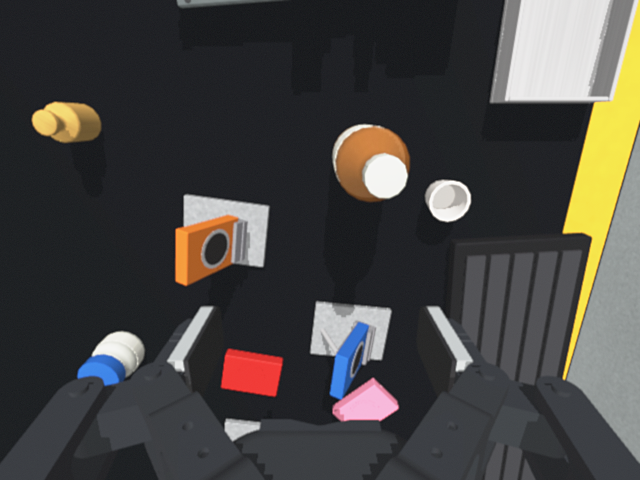

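```bash
python3 -m pendant '[[1,[1,0,0],0.5],[1,[1,0,0],0.5],[1,[1,0,0],0.5],[1,[1,0,0],0.5],[1,[1,0,0],0.5],[1,[1,0,0],0.5],[1,[1,0,0],0.5],[1,[1,0,0],0.5],[1,[1,0,0],0.5],[1,[1,0,0],0.5]]' && python3 -m pendant '[[1,[0,-0.6,0],0.024],[1,[0,-0.6,0],0.024],[1,[0,-0.6,0],0.024],[1,[0,-0.6,0],0.024]]' && python3 - <<'E'
from h import *
wrist('m1'); s=manip.state();print(s['tool_pos'],R.from_quat(np.roll(s['tool_rot'],-1)).as_matrix().round(3),s['joint_pos'])
E
```

```text
time: 1.15
tool_pos: [0.6247, 0.12, 0.2307]
tool_rot: [0.0, 0.999, 0.039, -0.0]
contact_force: [-0.7, -0.4, -0.4]
gripper_width: 1.001
grasp_force: 0.0
time: 1.55
tool_pos: [0.6187, 0.1918, 0.2308]
tool_rot: [0.0, 1.0, 0.005, -0.0]
contact_force: [1.0, 0.6, 0.6]
gripper_width: 1.001
grasp_force: 0.0
[0.6188601  0.19117955 0.23093249] [[ 1.     0.009 -0.001]
 [ 0.009 -1.    -0.001]
 [-0.001  0.001 -1.   ]] [ 1.85056103e-01  1.06174388e-01  1.55702211e+00 -5.60366636e-04
  1.47905766e+00  1.74727447e+00]
```

View pics/m1.png

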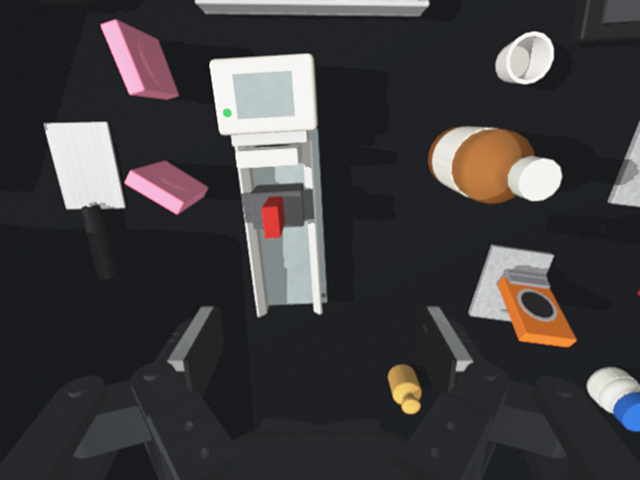

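```bash
python3 -m pendant '[[1,[0,-0.4,0.5],0],[1,[0,-0.4,0.5],0],[1,[0,-0.4,0.5],0],[1,[0,-0.4,0.5],0]]' && python3 -c "
from h import *
wrist('m2')" && python3 -m pendant '[[1,[-0.1,0,-0.5],0],[1,[-0.3,0.5,-0.5],0],[1,[-0.4,1,-0.5],0],[1,[-0.4,1,-0.5],0]]' && python3 -m pendant '[[1,[0,0.4,0],0],[1,[0,0.8,0],0],[1,[0,1,0],0]]' && python3 -m pendant '[[1,[0,0.4,0],0],[1,[0,0.6,0],0],[1,[0,0.6,0],0],[1,[0,0.6,0],0]]' && python3 -c "
from h import *
wrist('b1')" && python3 -m pendant '[[1,[0.3,0.4,0],0],[1,[0.6,0.6,0],0],[1,[0.6,0.6,0],0],[1,[0.6,0.6,0],0]]' && python3 - <<'E'
from h import *
wrist('b2')
a,b,c,d=[load(n)['img'] for n in ['m1','m2','b1','b2']]
top=np.hstack([cv2.resize(a[40:330,190:350],(400,600)[::1] if 0 else (331,600),interpolation=cv2.INTER_CUBIC)])
r=cv2.resize(b,(469,352));
cc=np.hstack([cv2.resize(c,(234,176)),cv2.resize(d,(235,176))])
r=np.vstack([r,cc,np.zeros((72,469,3),np.uint8)])
cv2.imwrite('pics/mos1.png',np.hstack([top,r])[:,:,::-1]); print(manip.state()['tool_pos'])
E
```

```text
time: 2.0
tool_pos: [0.6186, 0.2386, 0.171]
tool_rot: [0.0, 1.0, 0.004, -0.0]
contact_force: [0.2, -0.3, 0.0]
gripper_width: 1.004
grasp_force: 0.0
time: 2.45
tool_pos: [0.5721, 0.1158, 0.2351]
tool_rot: [0.0, 1.0, 0.003, 0.003]
contact_force: [0.5, 0.8, -1.3]
gripper_width: 1.001
grasp_force: 0.0
time: 2.75
tool_pos: [0.5731, -0.0052, 0.2342]
tool_rot: [0.001, 1.0, 0.002, 0.002]
contact_force: [0.1, -0.3, 0.2]
gripper_width: 0.999
grasp_force: 0.0
time: 3.15
tool_pos: [0.5736, -0.0738, 0.2332]
tool_rot: [0.0, 1.0, 0.003, 0.001]
contact_force: [0.3, 0.5, -0.4]
gripper_width: 1.002
grasp_force: 0.0
time: 3.6
tool_pos: [0.6464, -0.1435, 0.2307]
tool_rot: [-0.0, 1.0, 0.005, -0.001]
contact_force: [-0.4, -0.3, 0.8]
gripper_width: 0.999
grasp_force: 0.0
[ 0.64592274 -0.14289783  0.23131091]
```

View pics/mos1.png

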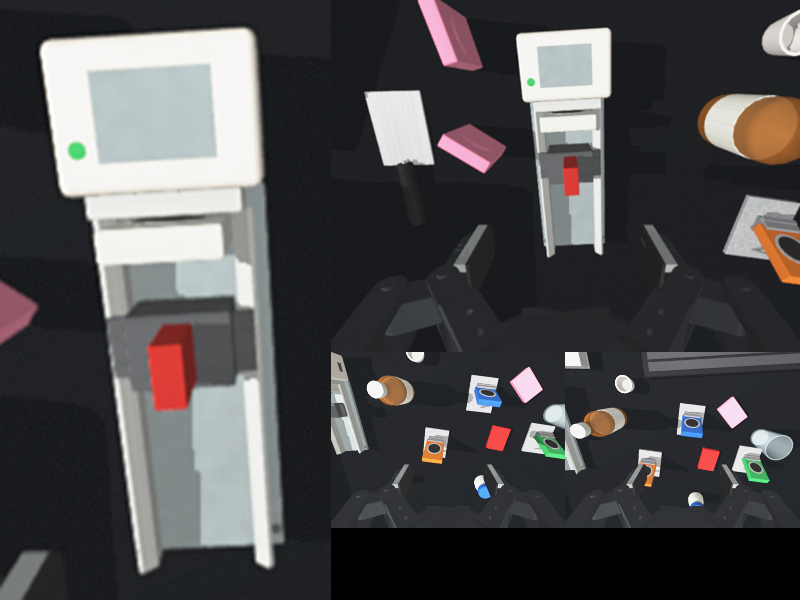

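```bash
python3 - <<'E'
from h import *
def C(n,u,v): return cv2.resize(load(n)['img'][v:v+120,u:u+110],(264,288),interpolation=cv2.INTER_CUBIC)
m=cv2.resize(load('m2')['img'][40:360,245:390],None,fx=1.8,fy=1.8,interpolation=cv2.INTER_CUBIC)
r=np.vstack([np.hstack([C('b1',365,45),C('b2',293,128)]),np.hstack([C('b1',235,205),C('m1',465,238)])])
cv2.imwrite('pics/mos2.png',np.hstack([m,r])[:,:,::-1]);print(m.shape)
E
```

```text
(576, 261, 3)
```

View pics/mos2.png

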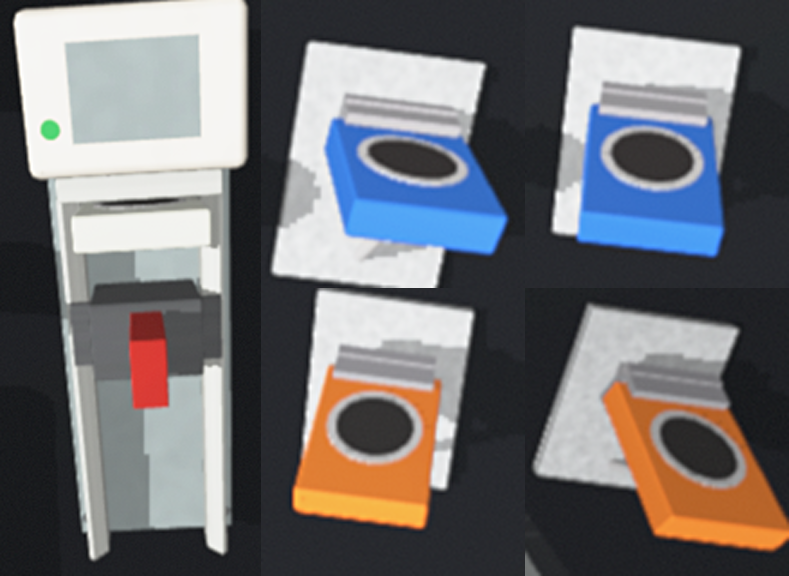

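```bash
cat > fit.py <<'E'
from h import *
from scipy.optimize import least_squares
F={n:load(n) for n in ['m1','m2','b1','b2','w0','scene','side']}
def fit(obs,model,x0):
    fn=lambda p:np.concatenate([np.array(proj(F[n],model(p,k)))-uv for n,k,uv in obs])
    r=least_squares(fn,x0,loss='soft_l1',f_scale=1.0);return r.x,r.fun.reshape(-1,2).round(1)
Rz=lambda a:R.from_euler('z',a).as_matrix()
def plate(p,k):  # x,y,z of rest, yaw, k=local plate pt mm
    c=R.from_euler('y',-.45).as_matrix()@(np.array(k)/1000)+[.012,0,.022]
    return Rz(p[3])@c+np.array(p[:3])
def mag(p,k):
    x,y,yaw,d,z=p; k=np.array(k,float)
    if k[0]>500: k[0]=90-1000*d-18+(k[0]-1000)
    return Rz(yaw)@(k/1000)+[x,y,z]
b1=lambda u,v:(365+(u-261)/2.4,45+v/2.4); b2=lambda u,v:(293+(u-525)/2.4,128+v/2.4)
o1=lambda u,v:(235+(u-261)/2.4,205+(v-288)/2.4); om=lambda u,v:(465+(u-525)/2.4,238+(v-288)/2.4)
A=[(7,26,72),(7,-26,72),(-7,26,72),(-7,-26,72)]
blue=[('b1',k,b1(*q)) for k,q in zip(A,[(352,203),(507,216),(348,236),(494,252)])]+[('b2',k,b2(*q)) for k,q in zip(A,[(582,212),(721,226),(579,241),(717,255)])]
ora=[('b1',k,o1(*q)) for k,q in zip(A,[(297,488),(430,503),(294,508),(424,527)])]+[('m1',k,om(*q)) for k,q in zip(A,[(669,514),(789,530),(656,535),(776,549)])]
ce=lambda u,v:(245+u/1.8,40+v/1.8); cm=lambda u,v:(190+u/2.069,40+v/2.069)
B=[(1014,7,94),(1014,-7,94),(986,7,94),(986,-7,94),(1014,7,52),(1014,-7,52)]
mg=[('m2',k,ce(*q)) for k,q in zip(B+[(-100,43,8),(-100,-43,8)],[(130,341),(166,341),(132,408),(168,406),(131,314),(163,313),(82,531),(232,525)])]
mg+=[('m1',k,cm(*q)) for k,q in zip(B+[(-100,-43,8)],[(150,345),(182,344),(156,410),(188,407),(158,326),(193,323),(284,543)])]
if __name__=='__main__':
    for n,o,m,x0 in [('blue',blue,plate,[.66,-.167,0,0]),('orange',ora,plate,[.52,-.04,0,0]),('mag',mg,mag,[.6,.23,0,.04,0])]:
        p,r=fit(o,m,x0);print(n,p.round(4));print(r.tolist())
        if n!='mag':
            print('grasp pt s=55',plate(p,(0,0,55)).round(4), 'proj scene/side top',proj(F['scene'],plate(p,(0,0,72))),proj(F['side'],plate(p,(0,0,72))))
        else:
            for k in [(90,0,56),(90,34,8),(-100,0,33),(1000,0,78)]: print(k,mag(p,k).round(4),[ (proj(F[c],mag(p,k))) for c in ('m2','scene','side')])
E
python3 fit.py
```

```text
blue [ 0.66  -0.167  0.     0.   ]
[[2.5, 6.8], [3.2, 1.9], [0.9, 8.7], [3.2, 2.5], [0.6, 7.5], [3.3, 2.2], [1.7, 7.0], [3.0, 1.8]]
grasp pt s=55 [ 0.6481 -0.167   0.0715] proj scene/side top [np.float64(262.8), np.float64(290.8)] [np.float64(311.7), np.float64(188.5)]
orange [ 0.52 -0.04  0.    0.  ]
[[4.8, 4.4], [5.6, -1.5], [7.9, 4.8], [8.2, -2.7], [6.5, 5.2], [10.2, -0.9], [5.7, 3.6], [7.8, -1.8]]
grasp pt s=55 [ 0.5081 -0.04    0.0715] proj scene/side top [np.float64(286.8), np.float64(218.7)] [np.float64(355.4), np.float64(228.6)]
mag [0.6  0.23 0.   0.04 0.  ]
[[5.8, -16.4], [7.1, -16.2], [4.1, -13.9], [4.7, -12.7], [4.6, -15.7], [5.0, -15.0], [-5.3, -6.9], [-5.1, -3.0], [2.5, -13.2], [4.1, -12.6], [0.9, -12.0], [2.0, -10.4], [5.3, -13.5], [3.4, -11.8], [-4.7, -2.8]]
(90, 0, 56) [0.69  0.23  0.056] [[np.float64(332.9), np.float64(139.8)], [np.float64(433.3), np.float64(238.3)], [np.float64(216.0), np.float64(307.5)]]
(90, 34, 8) [0.69  0.264 0.008] [[np.float64(290.7), np.float64(136.0)], [np.float64(440.6), np.float64(244.9)], [np.float64(210.5), np.float64(339.2)]]
(-100, 0, 33) [0.5   0.23  0.033] [[np.float64(327.6), np.float64(343.4)], [np.float64(383.7), np.float64(190.8)], [np.float64(316.4), np.float64(342.1)]]
(1000, 0, 78) [0.632 0.23  0.078] [[np.float64(332.3), np.float64(226.2)], [np.float64(419.3), np.float64(214.7)], [np.float64(244.1), np.float64(306.3)]]
```

```bash
sed -i "s/return \[round(f\['fx'\]\*c\[0\]\/c\[2\]+f\['cx'\],1),round(f\['fy'\]\*c\[1\]\/c\[2\]+f\['cy'\],1)\]/return np.array([f['fx']*c[0]\/c[2]+f['cx'],f['fy']*c[1]\/c[2]+f['cy']])/" h.py && python3 fit.py
```

```text
blue [ 0.6634 -0.1671 -0.003  -0.0824]
[[1.0, -0.7], [0.5, 0.0], [-1.6, 1.3], [-0.6, 0.5], [-0.5, 0.2], [1.6, -0.2], [-0.5, -0.1], [0.1, -0.8]]
grasp pt s=55 [ 0.6515 -0.1661  0.0685] proj scene/side top [264.34751938 292.54448366] [310.11497848 189.61935443]
orange [ 0.5202 -0.0362 -0.0018 -0.1317]
[[-0.7, -0.2], [-0.5, 0.5], [0.8, 0.3], [0.6, -1.0], [0.9, 0.8], [2.2, 0.6], [-1.4, -0.9], [-1.6, -0.5]]
grasp pt s=55 [ 0.5084 -0.0347  0.0697] proj scene/side top [289.37821099 218.23089945] [354.49958816 230.95739433]
mag [ 0.5902  0.2312  0.0656  0.0428 -0.0053]
[[-0.5, 0.1], [0.1, -1.0], [0.7, 0.5], [0.5, 0.5], [-0.7, -1.1], [-0.9, -1.5], [0.6, 0.3], [-1.2, -0.3], [-0.7, 0.7], [0.4, 0.3], [-0.0, 0.5], [0.5, 1.1], [2.4, -0.8], [-0.0, -0.2], [-0.4, -0.0]]
(90, 0, 56) [0.68   0.2371 0.0507] [array([322.83015102, 153.31991884]), array([432.50738978, 235.4233031 ]), array([219.46447764, 313.6372939 ])]
(90, 34, 8) [0.6777 0.271  0.0027] [array([283.43806744, 150.19118083]), array([439.10818724, 241.38771235]), array([215.13963574, 345.72667295])]
(-100, 0, 33) [0.4904 0.2246 0.0277] [array([332.76223344, 348.33929849]), array([379.4861886 , 190.58500108]), array([322.61757042, 343.12599808])]
(1000, 0, 78) [0.6193 0.2331 0.0727] [array([327.47303343, 240.4192689 ]), array([416.57163988, 212.02371272]), array([250.25102541, 311.41701599])]
```

```bash
python3 - <<'E'
from fit import *
for z in (0,-.003):
    p,r=fit(mg,lambda q,k:mag([*q,z],k),[.6,.23,0,.04]);print('mag',z,p.round(4),abs(r).mean(), mag([*p,z],(1000,0,78)).round(4))
    for n,o in (('blue',blue),('or',ora)):
        p,r=fit(o,lambda q,k:plate([q[0],q[1],z,q[2]],k),[.6,-.1,0]);print(n,p.round(4),abs(r).mean(),plate([p[0],p[1],z,p[2]],(0,0,52)).round(4))
# white top edges in m2 crop centre (142,232)
p=[.5902,.2312,.0656,.0428,0]
for d in (5,10,15,20,25): print(d,(proj(F['m2'],mag(p,(90-d,0,80)))-[245,40])*1.8)
E
```

```text
mag 0 [0.5937 0.2311 0.0643 0.0447] 0.73 [0.621  0.2329 0.078 ]
blue [ 0.6639 -0.1664 -0.0864] 0.7562500000000001 [ 0.6534 -0.1655  0.0688]
or [ 0.5212 -0.036  -0.1308] 0.8374999999999999 [ 0.5107 -0.0346  0.0688]
mag -0.003 [0.5917 0.2312 0.0651 0.0436] 0.6633333333333333 [0.6201 0.233  0.075 ]
blue [ 0.6634 -0.167  -0.0825] 0.625 [ 0.6528 -0.1662  0.0658]
or [ 0.5195 -0.0364 -0.1343] 0.83125 [ 0.509  -0.035   0.0658]
5 [141.54363027 225.48313974]
10 [142.24247397 239.07646578]
15 [142.93142409 252.47734985]
20 [143.61068922 265.68984983]
25 [144.28047218 278.71791036]
```

```bash
python3 -m pendant '[[1,[-0.07,-0.4,0],-0.018],[1,[-0.14,-0.8,0],-0.018],[1,[-0.21,-1,0],-0.018]]' && python3 -m pendant '[[1,[0,-0.4,0],0],[1,[0,-0.8,0],0],[1,[0,-1,0],0]]' && python3 -m pendant '[[1,[0,-0.4,0],0],[1,[0,-0.8,0],0],[1,[0,-1,0],0],[1,[0,-1,0],0]]' && cat > go.py <<'E'
import sys
from h import *
# usage: go.py x y z yaw -> shift in tool axes, units
x,y,z,a=map(float,sys.argv[1:5]); s=manip.state(); M=R.from_quat(np.roll(s['tool_rot'],-1)).as_matrix()
yaw=np.arctan2(M[1,0],M[0,0]); d=M.T@(np.array([x,y,z])-s['tool_pos'])/.12
print('t',s['time'],'at',s['tool_pos'].round(4),'yaw',yaw.round(4),'shift',d.round(3),'roll',round(-(a-yaw)/np.pi,4),'F',s['contact_force'].round(1),'w',round(s['gripper_width'],3))
E
python3 go.py .6205 .233 .060 .065
```

```text
time: 3.95
tool_pos: [0.6182, -0.0198, 0.2325]
tool_rot: [-0.001, 0.999, 0.034, 0.001]
contact_force: [-0.1, -0.4, -0.6]
gripper_width: 1.003
grasp_force: 0.0
time: 4.25
tool_pos: [0.6099, 0.1002, 0.2328]
tool_rot: [-0.001, 0.999, 0.035, 0.001]
contact_force: [1.0, -1.1, 0.2]
gripper_width: 1.001
grasp_force: 0.0
time: 4.65
tool_pos: [0.6019, 0.2195, 0.2326]
tool_rot: [-0.001, 0.999, 0.036, 0.001]
contact_force: [0.1, -1.2, 0.6]
gripper_width: 1.001
grasp_force: 0.0
t 4.65 at [0.6019 0.2195 0.2326] yaw 0.0715 shift [ 0.161 -0.099  1.439] roll 0.0021 F [ 0.1 -1.2  0.6] w 1.001
```

```bash
python3 -m pendant '[[0.7,[0.16,-0.1,0],0.002],[0.7,[0.16,-0.1,0.3],0.002],[0.7,[0.16,-0.1,0.6],0.002],[0.7,[0.16,-0.1,0.8],0.002],[0.7,[0.16,-0.1,0.8],0.002],[0.7,[0.16,-0.1,0.8],0.002]]' | tail -5 && python3 - <<'E'
from h import *
wrist('f1'); f=load('f1')
for n in ['side']: g=manip.grab_frame(n);save('side2',g);g=load('side2')
cv2.imwrite('pics/mos3.png',np.hstack([cv2.resize(f['img'][60:480,170:490],(400,525),interpolation=cv2.INTER_CUBIC),cv2.resize(g['img'][220:430,120:280],(400,525),interpolation=cv2.INTER_CUBIC)])[:,:,::-1])
E
python3 go.py .6205 .233 .060 .065
```

```text
tool_pos: [0.622, 0.2283, 0.1363]
tool_rot: [0.0, 1.0, 0.03, 0.0]
contact_force: [0.1, -0.6, 0.9]
gripper_width: 0.7
grasp_force: 0.0
t 5.35 at [0.6236 0.2287 0.1384] yaw 0.059 shift [-0.026 -0.037  0.654] roll -0.0019 F [-0.   0.7  0.6] w 0.697
```

View pics/mos3.png

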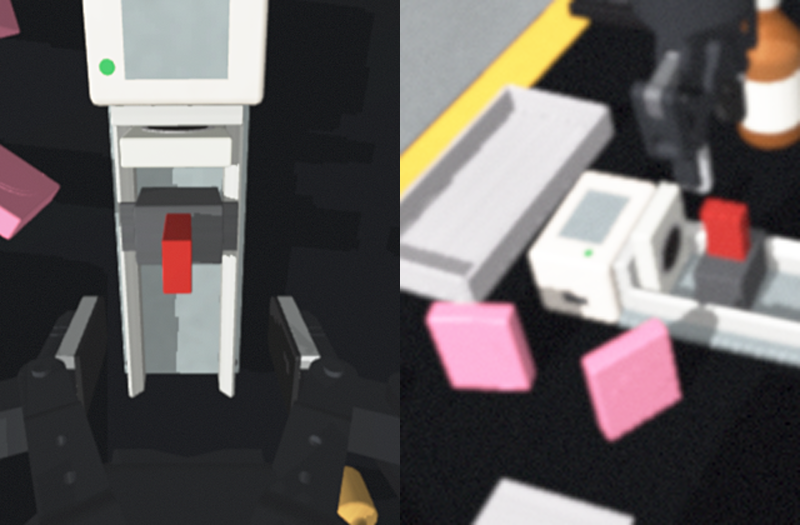

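```bash
python3 - <<'E'
from fit import *
F['f1']=load('f1'); cf=lambda u,v:(170+u/1.25,60+v/1.25)
f1=[('f1',k,cf(*q)) for k,q in zip(B+[(-100,43,8),(-100,-43,8)],[(163,240),(191,239),(163,293),(191,292),(165,215),(191,213),(122,375),(240,371)])]
for z in (0,-.003):
  for o in (f1,mg+f1):
    p,r=fit(o,lambda q,k:mag([*q,z],k),[.6,.23,0,.04]);print('mag',z,p.round(4),abs(r).mean(), mag([*p,z],(1000,0,78)).round(4))
  for d in (3,17): print(d,(proj(F['f1'],mag([*p,z],(90-d,0,80)))-[170,60])*1.25)
E
python3 go.py .6205 .233 .060 .065
```

```text
mag 0 [0.594  0.2315 0.07   0.0443] 1.00625 [0.6217 0.2334 0.078 ]
mag 0 [0.5937 0.2313 0.0662 0.0444] 0.9065217391304349 [0.6213 0.2331 0.078 ]
3 [176.24037877 136.11814123]
17 [176.65254342 166.53135717]
mag -0.003 [0.5916 0.2313 0.0723 0.0431] 0.9 [0.6204 0.2334 0.075 ]
mag -0.003 [0.5917 0.2313 0.0671 0.0434] 0.7782608695652173 [0.6202 0.2332 0.075 ]
3 [176.0958434  139.67553406]
17 [176.53095204 169.48524399]
t 5.35 at [0.6236 0.2287 0.1384] yaw 0.059 shift [-0.026 -0.037  0.654] roll -0.0019 F [-0.   0.7  0.6] w 0.697
```

```bash
python3 -m pendant '[[0.7,[-0.025,-0.038,0.25],-0.002],[0.7,[-0.025,-0.038,0.5],-0.002],[0.7,[-0.025,-0.038,0.65],-0.002],[0.7,[-0.025,-0.038,0.65],-0.002],[0,[-0.025,-0.038,0.65],-0.002],[0,[-0.025,-0.038,0.65],-0.002],[0,[-0.025,-0.038,0.65],-0.002],[0,[-0.025,-0.038,0.65],-0.002],[0,[-0.025,-0.038,0.65],-0.002],[0,[-0.025,-0.038,0.65],-0.002]]' && python3 go.py .6207 .2333 .060 .067
```

```text
time: 6.35
tool_pos: [0.6205, 0.2332, 0.0595]
tool_rot: [-0.0, 0.999, 0.033, 0.002]
contact_force: [-0.2, 0.2, 4.8]
gripper_width: 0.154
grasp_force: 60.4
t 6.35 at [0.6205 0.2332 0.0595] yaw 0.0652 shift [ 0.002 -0.001 -0.004] roll -0.0006 F [-0.2  0.2  4.8] w 0.154
```

```bash
python3 -m pendant '[[0,[-0.09,0,0],0],[0,[-0.17,0,0],0],[0,[-0.26,0,0],0],[0,[-0.26,0,0],0],[0,[-0.26,0,0],0],[0.7,[-0.26,0,0],0],[0.7,[-0.26,0,0],0],[0.7,[-0.26,0,0],0]]' && python3 go.py .6534 -.166 .17 -.085 && python3 -m pendant '[[0.9,[0,0,-0.4],0],[1,[0,0,-0.8],0],[1,[0,0.4,-1],0.02],[1,[0,0.8,-1],0.048],[1,[0,1,-1],0.048]]' |head -2&& python3 -m pendant '[[1,[0.05,0.4,0],0],[1,[0.1,0.8,0],0],[1,[0.2,1,0],0]]'|head -2 && python3 go.py .6534 -.166 .17 -.085
```

```text
time: 7.15
tool_pos: [0.5871, 0.2306, 0.0565]
tool_rot: [0.0, 0.999, 0.033, -0.001]
contact_force: [0.1, 0.8, -0.3]
gripper_width: 0.662
grasp_force: 0.0
t 7.15 at [0.5871 0.2306 0.0565] yaw 0.0653 shift [ 0.334  3.334 -0.946] roll 0.0478 F [ 0.1  0.8 -0.3] w 0.662
time: 7.65
tool_pos: [0.5964, 0.1084, 0.1788]
time: 7.95
tool_pos: [0.6085, -0.0137, 0.1767]
t 7.95 at [ 0.6085 -0.0137  0.1767] yaw -0.0881 shift [0.485 1.231 0.056] roll -0.001 F [ 0.   0.7 -0. ] w 1.003
```

```bash
python3 -m pendant '[[1,[0.2,0.4,0],0],[1,[0.4,0.8,0],0],[1,[0.48,1,0],0],[1,[0.48,1,0],0]]' |head -2 && python3 go.py .6514 -.166 .052 -.085
```

```text
time: 8.35
tool_pos: [0.6568, -0.1392, 0.1764]
t 8.35 at [ 0.6568 -0.1392  0.1764] yaw -0.0903 shift [-0.024  0.225  1.037] roll -0.0017 F [ 0.9 -0.3  0.4] w 1.002
```

```bash
python3 -m pendant '[[1,[-0.02,0.22,0],-0.001],[1,[-0.02,0.22,0.2],-0.001],[1,[-0.02,0.22,0.3],-0.001],[1,[-0.02,0.22,0.3],-0.001]]' |head -2 && python3 - <<'E'
from h import *
wrist('bl1'); f=load('bl1')
cv2.imwrite('pics/bl1c.png',f['img'][:,:,::-1])
E
python3 go.py .6514 -.166 .052 -.085
```

```text
time: 8.75
tool_pos: [0.6498, -0.1596, 0.1376]
t 8.8 at [ 0.6507 -0.1599  0.1393] yaw -0.0815 shift [0.013 0.051 0.728] roll 0.0011 F [0.4 0.7 1. ] w 1.003
```

View pics/bl1c.png

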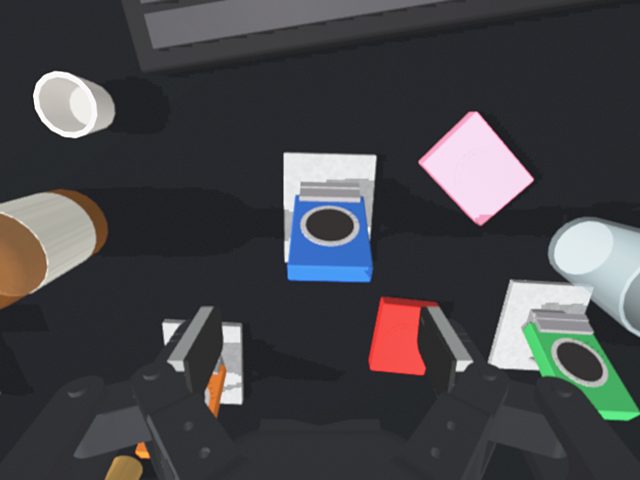

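```bash
python3 - <<'E'
from fit import *
F['bl1']=load('bl1')
o=[('bl1',k,q) for k,q in zip(A,[(289,264),(372,265),(289,280),(371,282)])]
for z in (0,-.003):
  for oo in (o,blue+o):
    p,r=fit(oo,lambda q,k:plate([q[0],q[1],z,q[2]],k),[.66,-.16,0]);print(p.round(4),abs(r).mean(),plate([p[0],p[1],z,p[2]],(0,0,57)).round(4))
E
python3 go.py .6514 -.166 .052 -.085
```

```text
[ 0.6648 -0.1672 -0.0997] 1.125 [ 0.652  -0.1659  0.0733]
[ 0.6642 -0.1668 -0.0933] 0.9166666666666666 [ 0.6515 -0.1656  0.0733]
[ 0.6634 -0.1671 -0.0977] 0.9375000000000001 [ 0.6507 -0.1659  0.0703]
[ 0.6634 -0.167  -0.0868] 0.7541666666666668 [ 0.6507 -0.1659  0.0703]
t 8.8 at [ 0.6507 -0.1599  0.1393] yaw -0.0815 shift [0.013 0.051 0.728] roll 0.0011 F [0.4 0.7 1. ] w 1.003
```

```bash
python3 -m pendant '[[1,[0.013,0.05,0.2],0.003],[1,[0.013,0.05,0.45],0.003],[1,[0.013,0.05,0.73],0.003],[1,[0.013,0.05,0.73],0.003],[1,[0.013,0.05,0.73],0.003],[0.5,[0.013,0.05,0.73],0.003],[0.3,[0.013,0.05,0.73],0.003],[0.3,[0.013,0.05,0.73],0.003],[0.3,[0.013,0.05,0.73],0.003],[0.3,[0.013,0.05,0.73],0.003]]' && python3 go.py .6515 -.166 .052 -.09
```

```text
time: 9.8
tool_pos: [0.6545, -0.1678, 0.0566]
tool_rot: [0.001, 0.999, -0.046, 0.002]
contact_force: [-1.8, 1.4, 7.3]
gripper_width: 0.596
grasp_force: 62.2
t 9.8 at [ 0.6545 -0.1678  0.0566] yaw -0.0918 shift [-0.026 -0.012  0.038] roll -0.0006 F [-1.8  1.4  7.3] w 0.596
```

```bash
python3 -m pendant '[[0.3,[0,0,-0.15],0],[0.3,[0,0,-0.5],0],[0.3,[0,0,-0.9],0],[0.3,[0,0,-1],0]]' && python3 -m pendant '[[0.3,[0,-0.1,-0.4],0],[0.3,[0,-0.3,-0.6],0],[0.3,[0,-0.6,-0.6],-0.02],[0.3,[0,-1,-0.6],-0.05],[0.3,[0,-1,-0.6],-0.05],[0.3,[0,-1,-0.6],-0.05]]' |tail -5&& python3 go.py .63 .234 .13 .067
```

```text
time: 10.2
tool_pos: [0.6561, -0.1684, 0.1825]
tool_rot: [0.002, 0.999, -0.046, 0.006]
contact_force: [0.6, -0.1, -0.4]
gripper_width: 0.596
grasp_force: 63.3
tool_pos: [0.6637, -0.0467, 0.2456]
tool_rot: [0.0, 0.999, 0.033, -0.0]
contact_force: [0.1, -0.3, -0.9]
gripper_width: 0.596
grasp_force: 63.3
t 10.8 at [ 0.6637 -0.0467  0.2456] yaw 0.0668 shift [-0.123 -2.353  0.963] roll -0.0001 F [ 0.1 -0.3 -0.9] w 0.596
```

```bash
python3 -m pendant '[[0.3,[0,-0.4,0],0],[0.3,[-0.05,-0.8,0],0],[0.3,[-0.1,-1,0],0]]' |head -2&& python3 -m pendant '[[0.3,[0,-0.4,0],0],[0.3,[-0.02,-0.8,0],0],[0.3,[-0.02,-1,0],0],[0.3,[-0.02,-1,0],0]]' |head -2&& python3 go.py .63 .234 .1 .067
```

```text
time: 11.1
tool_pos: [0.6435, 0.0727, 0.2454]
time: 11.5
tool_pos: [0.6335, 0.1926, 0.2454]
t 11.5 at [0.6335 0.1926 0.2454] yaw 0.0674 shift [-0.005 -0.346  1.212] roll 0.0001 F [-0.6 -0.4 -0.5] w 0.594
```

```bash
python3 -m pendant '[[0.3,[0,-0.345,0.1],0],[0.3,[0,-0.345,0.4],0],[0.3,[0,-0.345,0.8],0],[0.3,[0,-0.345,0.9],0],[0.3,[0,-0.345,0.9],0]]' |head -2&& python3 - <<'E'
from h import *
wrist('p1'); g=manip.grab_frame('side'); save('p1s',g)
hsv=cv2.cvtColor(load('p1')['img'],cv2.COLOR_RGB2HSV)
for n,lo,hi in (('blue',(105,120,60),(125,255,255)),('red',(0,170,90),(4,255,255))):
    m=cv2.inRange(hsv,lo,hi); k,l,st,c=cv2.connectedComponentsWithStats(m)
    for i in range(1,k):
        if st[i,4]>150: print(n,st[i],c[i].round(1),cv2.approxPolyDP(max(cv2.findContours((l==i).astype('uint8'),0,2)[0],key=len),3,True).reshape(-1,2).tolist())
E
python3 go.py .6306 .2338 .0466 .067
```

```text
time: 12.0
tool_pos: [0.6296, 0.23, 0.1343]
blue [  254   239   133   143 11754] [319.7 323.4] [[273, 239], [254, 360], [257, 380], [382, 380], [386, 365], [368, 239]]
t 12.1 at [0.6327 0.2312 0.1397] yaw 0.0637 shift [-0.018 -0.022  0.776] roll -0.001 F [ 0.3 -0.4 -0.6] w 0.599
```

```bash
cat > held.py <<'E'
import sys
from fit import *
def held(n,px):
    F[n]=load(n); K=[(7,26,0),(7,-26,0),(7,26,72),(7,-26,72),(-7,26,72),(-7,-26,72)]
    def m(q,k): return Rz(q[3])@(R.from_euler('y',-q[4]).as_matrix()@(np.array(k)/1000))+q[:3]
    p,r=fit([(n,k,np.array(u)) for k,u in zip(K,px)],m,[.655,.231,.1,.06,.45]); print(n,p.round(4),r.tolist()); return p
E
python3 - <<'E'
from held import *
p=held('p1',[(273,239),(368,239),(254,362),(386,364),(257,380),(382,381)])
s=manip.state();print('foot rel tcp',(p[:3]-s['tool_pos']).round(4))
E
```

```text
p1 [0.6466 0.231  0.0955 0.0513 0.3928] [[-0.3, -0.3], [0.0, 0.8], [-0.5, 0.7], [0.6, -0.0], [0.3, -0.6], [-0.2, -0.4]]
foot rel tcp [ 0.014  -0.0003 -0.0442]
```

```bash
python3 - <<'E'
from held import *
p=held('p1',[(272,238.2),(369,238.2),(253,362),(387.2,364),(256,381),(383,382)])
print([manip.state()['tool_pos'].round(4).tolist() for _ in range(2)], 'rel to cmd .632,.2312,.1375')
g=load('p1s');F['p1s']=g;hsv=cv2.cvtColor(g['img'],cv2.COLOR_RGB2HSV);m=cv2.inRange(hsv,(105,120,50),(125,255,255));k,l,st,c=cv2.connectedComponentsWithStats(m)
for i in range(1,k):
    if st[i,4]>60: print(st[i],cv2.approxPolyDP(max(cv2.findContours((l==i).astype('uint8'),0,2)[0],key=len),1.5,True).reshape(-1,2).tolist())
m=lambda q,k: Rz(q[3])@(R.from_euler('y',-q[4]).as_matrix()@(np.array(k)/1000))+q[:3]
for q in (p,[.654,.231,.103,.064,.45]):
    print([ (k,m(q,k) is not None and proj(g,m(q,k)).round(0).tolist()) for k in [(7,26,0),(-7,26,0),(7,26,72),(-7,26,72),(7,-26,72)]])
E
```

```text
p1 [0.6478 0.2311 0.0974 0.0517 0.3854] [[0.2, -0.3], [-0.4, 0.8], [-0.8, 0.9], [0.7, 0.2], [0.2, -0.8], [-0.0, -0.7]]
[[0.6327, 0.2312, 0.1397], [0.6327, 0.2312, 0.1397]] rel to cmd .632,.2312,.1375
[ 564   18   76   50 2423] [[639, 18], [570, 45], [564, 63], [633, 64], [639, 67]]
[411 205  24  17 321] [[413, 208], [411, 216], [420, 221], [433, 220], [434, 211], [431, 208], [423, 205]]
[237 258  16  29 247] [[249, 258], [246, 258], [237, 274], [241, 286], [251, 271], [252, 261]]
[225 293  13  14 107] [[229, 293], [225, 303], [230, 306], [237, 297]]
[((7, 26, 0), [224.0, 306.0]), ((-7, 26, 0), [232.0, 309.0]), ((7, 26, 72), [235.0, 279.0]), ((-7, 26, 72), [243.0, 283.0]), ((7, -26, 72), [247.0, 258.0])]
[((7, 26, 0), [221.0, 302.0]), ((-7, 26, 0), [228.0, 306.0]), ((7, 26, 72), [234.0, 277.0]), ((-7, 26, 72), [242.0, 281.0]), ((7, -26, 72), [246.0, 256.0])]
```

```bash
python3 -m pendant '[[0.3,[0.024,-0.025,0.2],0],[0.3,[0.024,-0.025,0.4],0],[0.3,[0.024,-0.025,0.55],0],[0.3,[0.024,-0.025,0.68],0],[0.3,[0.024,-0.025,0.68],0],[0.3,[0.024,-0.025,0.68],0]]' |head -4&&  python3 go.py .635 .2341 .048 .067 && python3 -m pendant '[[0.3,[0,0,0.02],0],[0.3,[0,0,0.04],0],[0.3,[0,0,0.04],0]]' |head -4
```

```text
time: 12.7
tool_pos: [0.6344, 0.2353, 0.0568]
tool_rot: [-0.0, 0.999, 0.033, 0.0]
contact_force: [0.8, -0.1, -0.1]
t 12.7 at [0.6344 0.2353 0.0568] yaw 0.0651 shift [0.004 0.01  0.073] roll -0.0006 F [ 0.8 -0.1 -0.1] w 0.597
time: 13.0
tool_pos: [0.6341, 0.2354, 0.0517]
tool_rot: [-0.0, 0.999, 0.033, 0.0]
contact_force: [0.4, 1.3, -0.9]
```

```bash
python3 -m pendant '[[0.3,[0,0,0.02],0],[0.3,[0,0,0.025],0],[0.3,[0,0,0.025],0]]' |head -4; python3 -m pendant '[[0.3,[0,0,0.015],0],[0.3,[0,0,0.015],0]]' |head -4;python3 -m pendant '[[0.3,[0,0,0.015],0],[0.3,[0,0,0.015],0]]' |head -4
```

```text
time: 13.3
tool_pos: [0.6338, 0.2353, 0.048]
tool_rot: [0.0, 0.999, 0.033, -0.0]
contact_force: [0.2, 0.6, -1.2]
time: 13.5
tool_pos: [0.6338, 0.2352, 0.0462]
tool_rot: [0.0, 0.999, 0.033, -0.0]
contact_force: [-1.1, 0.2, -1.7]
time: 13.7
tool_pos: [0.6342, 0.2354, 0.0454]
tool_rot: [-0.0, 0.999, 0.033, 0.0]
contact_force: [-1.5, 0.3, 1.6]
```

```bash
python3 -m pendant '[[0.3,[0,0,0.015],0],[0.3,[0,0,0.015],0]]' |head -4; python3 -m pendant '[[0.3,[0,0,0.015],0],[0.3,[0,0,0.015],0]]' |head -4; python3 -c "
from h import *
wrist('p2'); save('p2s',manip.grab_frame('side'))"
```

```text
time: 13.9
tool_pos: [0.6343, 0.2354, 0.0452]
tool_rot: [0.0, 0.999, 0.033, 0.0]
contact_force: [-4.7, -1.9, 9.7]
time: 14.1
tool_pos: [0.6345, 0.2354, 0.0451]
tool_rot: [0.0, 0.999, 0.033, -0.0]
contact_force: [-8.6, -3.1, 16.9]
```

```bash
python3 -m pendant '[[0.3,[0,0,-0.025],0],[0.3,[0,0,-0.025],0],[0.7,[0,0,-0.025],0],[0.75,[0,0,-0.025],0],[0.75,[0,0,-0.025],0],[0.75,[0,0,-0.1],0],[0.8,[0,0,-0.4],0],[0.9,[0,0,-0.8],0],[0.9,[0,0,-0.8],0]]' && python3 - <<'E'
from h import *
wrist('p3'); save('p3s',manip.grab_frame('side')); f,g=load('p3'),load('p3s')
cv2.imwrite('pics/mos4.png',np.hstack([cv2.resize(f['img'][40:460,160:480],(400,525),interpolation=cv2.INTER_CUBIC),cv2.resize(g['img'][230:392,180:304],(400,525),interpolation=cv2.INTER_CUBIC)])[:,:,::-1])
E
```

```text
time: 15.1
tool_pos: [0.6389, 0.2366, 0.1471]
tool_rot: [-0.002, 0.999, 0.033, 0.007]
contact_force: [0.3, 1.2, 1.4]
gripper_width: 0.899
grasp_force: 0.0
```

View pics/mos4.png

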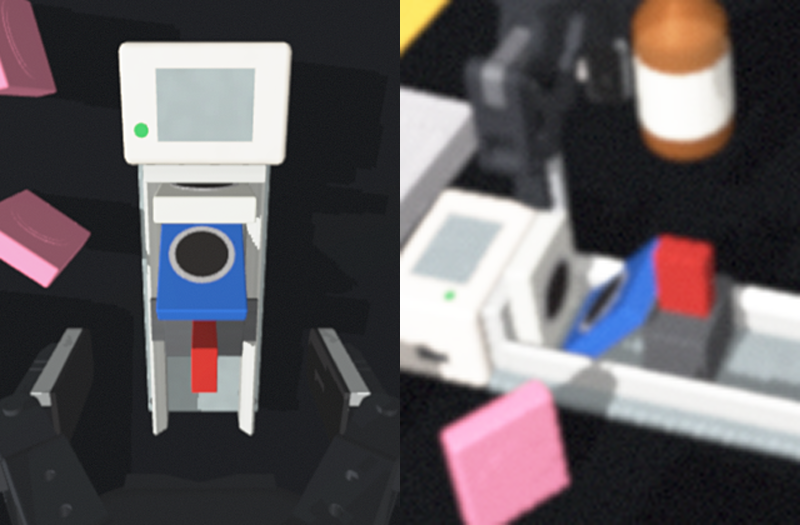

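```bash
python3 - <<'E'
from h import *
f=load('p3')
for u,v in [(192.5,348),(216,348),(191.5,392),(216,392)]: print(atz(f,160+u/1.25,40+v/1.25,.094).round(4))
E
python3 go.py .585 .2312 .060 .067
```

```text
[0.6029 0.2383 0.094 ]
[0.6038 0.2261 0.094 ]
[0.5759 0.2372 0.094 ]
[0.5768 0.224  0.094 ]
t 15.2 at [0.6355 0.2357 0.1404] yaw 0.0652 shift [-0.426  0.011  0.667] roll -0.0006 F [ 0.6  0.  -0.3] w 0.901
```

```bash
python3 -m pendant '[[0.8,[-0.42,0.01,0],0],[0.8,[-0.42,0.01,0],0],[0.8,[-0.42,0.01,0.2],0],[0.7,[-0.42,0.01,0.45],0],[0.7,[-0.42,0.01,0.66],0],[0.7,[-0.42,0.01,0.66],0],[0.3,[-0.42,0.01,0.66],0],[0,[-0.42,0.01,0.66],0],[0,[-0.42,0.01,0.66],0],[0,[-0.42,0.01,0.66],0]]' && python3 -m pendant '[[0,[0,0,0],0],[0,[0,0,0],0]]' &&  python3 go.py .585 .2312 .060 .067
```

```text
time: 16.2
tool_pos: [0.5852, 0.2309, 0.0601]
tool_rot: [-0.0, 0.999, 0.033, 0.002]
contact_force: [-0.1, -0.9, 3.0]
gripper_width: 0.153
grasp_force: 60.0
time: 16.4
tool_pos: [0.5852, 0.2309, 0.0601]
tool_rot: [-0.0, 0.999, 0.033, 0.002]
contact_force: [-1.2, -0.4, 5.6]
gripper_width: 0.155
grasp_force: 60.3
t 16.4 at [0.5852 0.2309 0.0601] yaw 0.0652 shift [-0.001 -0.002  0.001] roll -0.0006 F [-1.2 -0.4  5.6] w 0.155
```

```bash
python3 -m pendant '[[0,[0.06,0,0],0],[0,[0.12,0,0],0],[0,[0.18,0,0],0],[0,[0.24,0,0],0],[0,[0.29,0,0],0],[0,[0.29,0,0],0],[0,[0.29,0,0],0]]' |head -4&& python3 -m pendant '[[0,[0.03,0,0],0],[0,[0.06,0,0],0],[0,[0.06,0,0],0]]'|head -4 && python3 -m pendant '[[0,[0.02,0,0],0],[0,[0.04,0,0],0],[0,[0.04,0,0],0]]'|head -4
```

```text
time: 17.1
tool_pos: [0.6205, 0.2332, 0.0601]
tool_rot: [-0.0, 0.999, 0.033, 0.002]
contact_force: [2.0, -0.9, 5.5]
time: 17.4
tool_pos: [0.6271, 0.2336, 0.06]
tool_rot: [-0.0, 0.999, 0.033, 0.002]
contact_force: [0.9, -2.3, 6.6]
time: 17.7
tool_pos: [0.6315, 0.2339, 0.0601]
tool_rot: [-0.0, 0.999, 0.033, 0.001]
contact_force: [-1.7, -3.1, 7.6]
```

```bash
python3 -m pendant '[[0,[0.015,0,0],0],[0,[0.015,0,0],0]]' |sed -n 2,4p&& python3 -m pendant '[[0,[0.015,0,0],0],[0,[0.015,0,0],0]]'|sed -n 2,4p && python3 -m pendant '[[0,[0.015,0,0],0],[0,[0.015,0,0],0]]'|sed -n 2,4p
```

```text
tool_pos: [0.6331, 0.234, 0.06]
tool_rot: [-0.0, 0.999, 0.033, 0.001]
contact_force: [-2.1, -1.8, 7.7]
tool_pos: [0.6332, 0.234, 0.06]
tool_rot: [0.0, 0.999, 0.033, -0.001]
contact_force: [-9.0, -3.3, 12.2]
tool_pos: [0.6332, 0.234, 0.06]
tool_rot: [0.001, 0.999, 0.033, -0.004]
contact_force: [-15.8, -4.2, 17.0]
```

```bash
python3 -m pendant '[[0,[-0.05,0,0],0],[0,[-0.12,0,0],0],[0,[-0.25,0,0],0],[0,[-0.38,0,0],0],[0,[-0.51,0,0],0],[0,[-0.51,0,0],0],[0.7,[-0.51,0,0],0],[0.7,[-0.51,0,0],0],[0.7,[-0.51,0,-0.1],0],[0.8,[-0.51,0,-0.5],0]]' |head -4 && python3 go.py .508 -.035 .052 -.133 &&python3 -m pendant '[[1,[0,0,-0.4],0],[1,[0,0.3,-0.5],0.02],[1,[0,0.7,-0.5],0.062],[1,[0,1,-0.5],0.062],[1,[0,1,-0.5],0.062]]'|head -2 && python3 go.py .508 -.035 .14 -.133
```

```text
time: 19.3
tool_pos: [0.5701, 0.229, 0.1118]
tool_rot: [0.001, 0.999, 0.033, -0.007]
contact_force: [0.4, -0.2, -0.5]
t 19.3 at [0.5701 0.229  0.1118] yaw 0.0652 shift [-0.653  2.16   0.513] roll 0.0631 F [ 0.4 -0.2 -0.5] w 0.805
time: 19.8
tool_pos: [0.583, 0.107, 0.1786]
t 19.8 at [0.583  0.107  0.1786] yaw -0.1341 shift [-0.462  1.256  0.323] roll -0.0003 F [-0.2  1.4  0.2] w 0.999
```

```bash
python3 -m pendant '[[1,[-0.2,0.35,0],0],[1,[-0.4,0.7,0],0],[1,[-0.46,1,0.2],0],[1,[-0.46,1,0.3],0],[1,[-0.46,1,0.3],0]]'|head -2 && python3 -m pendant '[[1,[0,0.25,0],0],[1,[0,0.25,0],0],[1,[0,0.25,0],0]]'|head -2 && python3 - <<'E'
from h import *
wrist('or1'); hsv=cv2.cvtColor(load('or1')['img'],cv2.COLOR_RGB2HSV)
m=cv2.inRange(hsv,(5,180,90),(18,255,255)); k,l,st,c=cv2.connectedComponentsWithStats(m)
for i in range(1,k):
    if st[i,4]>300: print(st[i],cv2.approxPolyDP(max(cv2.findContours((l==i).astype('uint8'),0,2)[0],key=len),2,True).reshape(-1,2).tolist())
E
python3 go.py .508 -.035 .052 -.133
```

```text
time: 20.3
tool_pos: [0.5108, -0.0011, 0.1399]
time: 20.6
tool_pos: [0.5094, -0.0303, 0.1428]
[ 55   0  49  47 665] [[55, 0], [77, 30], [103, 46], [87, 28], [75, 0]]
[ 285  200   84   83 2669] [[294, 200], [288, 260], [285, 267], [365, 267], [367, 272], [364, 282], [287, 281], [285, 270], [286, 281], [365, 282], [368, 269], [363, 249], [358, 201], [355, 207], [296, 206]]
t 20.65 at [ 0.5093 -0.0301  0.1427] yaw -0.1284 shift [-0.006  0.042  0.756] roll 0.0015 F [-0.1  0.3  0.2] w 1.004
```

```bash
python3 - <<'E'
from fit import *
F['or1']=load('or1')
o=[('or1',k,q) for k,q in zip(A,[(285,266),(368,267),(286,282),(366,283)])]
for z in (0,-.003):
  for oo in (o,ora+o):
    p,r=fit(oo,lambda q,k:plate([q[0],q[1],z,q[2]],k),[.52,-.03,0]);print(p.round(4),abs(r).mean(),plate([p[0],p[1],z,p[2]],(0,0,57)).round(4))
E
python3 go.py .508 -.035 .052 -.133
```

```text
[ 0.5211 -0.0357 -0.1408] 0.7625000000000001 [ 0.5084 -0.0339  0.0733]
[ 0.5212 -0.0358 -0.1345] 0.8291666666666666 [ 0.5085 -0.0341  0.0733]
[ 0.5198 -0.0356 -0.14  ] 0.625 [ 0.5071 -0.0338  0.0703]
[ 0.5196 -0.0359 -0.1377] 0.8458333333333335 [ 0.507  -0.0341  0.0703]
t 20.65 at [ 0.5093 -0.0301  0.1427] yaw -0.1284 shift [-0.006  0.042  0.756] roll 0.0015 F [-0.1  0.3  0.2] w 1.004
```

```bash
python3 -m pendant '[[1,[-0.01,0.033,0.2],0.003],[1,[-0.01,0.033,0.45],0.003],[1,[-0.01,0.033,0.74],0.003],[1,[-0.01,0.033,0.74],0.003],[1,[-0.01,0.033,0.74],0.003],[0.5,[-0.01,0.033,0.74],0.003],[0.3,[-0.01,0.033,0.74],0.003],[0.3,[-0.01,0.033,0.74],0.003],[0.3,[-0.01,0.033,0.74],0.003],[0.3,[-0.01,0.033,0.74],0.003]]' && python3 -m pendant '[[0.3,[0,0,-0.15],0],[0.3,[0,0,-0.5],0],[0.3,[0,0,-0.9],0],[0.3,[0,0,-1],0]]' && python3 go.py .627 .2335 .15 .067
```

```text
time: 21.65
tool_pos: [0.5083, -0.0352, 0.0555]
tool_rot: [0.0, 0.998, -0.069, 0.002]
contact_force: [-1.5, 0.6, 6.9]
gripper_width: 0.6
grasp_force: 62.0
time: 22.05
tool_pos: [0.51, -0.0356, 0.1801]
tool_rot: [0.001, 0.998, -0.069, 0.006]
contact_force: [1.4, -0.1, -1.1]
gripper_width: 0.599
grasp_force: 63.6
t 22.05 at [ 0.51   -0.0356  0.1801] yaw -0.1391 shift [ 0.652 -2.356  0.256] roll -0.0656 F [ 1.4 -0.1 -1.1] w 0.599
```

```bash
python3 -m pendant '[[0.3,[0.08,-0.4,0],-0.02],[0.3,[0.2,-0.8,0],-0.05],[0.3,[0.27,-1,0],-0.065],[0.3,[0.27,-1,0],-0.065],[0.3,[0.27,-1,0],-0.065]]'|head -2 && python3 go.py .621 .2335 .15 .067
```

```text
time: 22.55
tool_pos: [0.555, 0.0796, 0.1725]
t 22.55 at [0.555  0.0796 0.1725] yaw 0.0657 shift [ 0.633 -1.244  0.186] roll -0.0004 F [ 0.1 -1.2 -1.7] w 0.594
```

```bash
python3 -m pendant '[[0.3,[0.2,-0.35,0],0],[0.3,[0.4,-0.7,0],0],[0.3,[0.63,-1,0.1],0],[0.3,[0.63,-1,0.2],0],[0.3,[0.63,-1,0.2],0]]'|head -2 && python3 -m pendant '[[0.3,[0,-0.24,0],0],[0.3,[0,-0.24,0],0],[0.3,[0,-0.24,0],0],[0.3,[0,-0.24,0],0]]'|head -2 && python3 - <<'E'
from held import *
wrist('p4'); f=load('p4'); hsv=cv2.cvtColor(f['img'],cv2.COLOR_RGB2HSV)
for n,lo,hi in (('or',(5,150,70),(18,255,255)),('blue',(105,120,40),(125,255,255)),('red',(0,170,70),(4,255,255))):
  m=cv2.inRange(hsv,lo,hi); k,l,st,c=cv2.connectedComponentsWithStats(m)
  for i in range(1,k):
    if st[i,4]>150: print(n,st[i],cv2.approxPolyDP(max(cv2.findContours((l==i).astype('uint8'),0,2)[0],key=len),2,True).reshape(-1,2).tolist())
p=[.593,.2313,.067,.086,0]
print('exp blue top corners',[proj(f,mag(p,k)).round(0).tolist() for k in [(76,26,80),(76,-26,80),(62,26,80),(62,-26,80)]])
E
python3 go.py .621 .2335 .056 .067
```

```text
time: 23.05
tool_pos: [0.6214, 0.203, 0.1458]
time: 23.45
tool_pos: [0.6212, 0.2313, 0.1496]
or [504 146  48  68 608] [[551, 146], [526, 152], [514, 162], [505, 177], [506, 199], [518, 213], [512, 199], [516, 174], [534, 153]]
or [ 558  156   82   98 6547] [[593, 161], [579, 169], [567, 182], [560, 195], [559, 221], [569, 234], [575, 234], [584, 245], [607, 253], [639, 251], [639, 156], [633, 156], [636, 158], [633, 160], [611, 156], [608, 161]]
or [  253   235   135   143 11929] [[272, 236], [267, 254], [253, 358], [256, 376], [383, 376], [387, 361], [368, 235]]
blue [ 273  184   83   22 1679] [[273, 185], [274, 204], [354, 203], [354, 185]]
exp blue top corners [[275.0, 184.0], [359.0, 184.0], [276.0, 206.0], [358.0, 206.0]]
t 23.5 at [0.6213 0.2314 0.1496] yaw 0.0635 shift [-0.001 -0.018  0.78 ] roll -0.0011 F [-0.3 -0.8 -0.7] w 0.598
```

```bash
python3 -m pendant '[[0.3,[0,-0.024,0.2],0],[0.3,[0,-0.024,0.4],0],[0.3,[0,-0.024,0.6],0],[0.3,[0,-0.024,0.78],0],[0.3,[0,-0.024,0.78],0],[0.3,[0,-0.024,0.78],0]]' |sed -n 2,4p&&  python3 -m pendant '[[0.3,[0,0,0.02],0],[0.3,[0,0,0.04],0],[0.3,[0,0,0.04],0]]' |sed -n 2,4p
```

```text
tool_pos: [0.6208, 0.2347, 0.0555]
tool_rot: [0.001, 0.999, 0.032, -0.0]
contact_force: [-0.3, -2.2, -1.5]
tool_pos: [0.6225, 0.2349, 0.0523]
tool_rot: [0.001, 0.999, 0.032, 0.002]
contact_force: [-0.2, -6.3, 1.5]
```

```bash
python3 -m pendant '[[0.3,[0,0.01,0],0],[0.3,[0,0.01,0],0]]' |sed -n 2,4p;  python3 -m pendant '[[0.3,[0,0,0.03],0],[0.3,[0,0,0.03],0]]' |sed -n 2,4p; python3 -m pendant '[[0.3,[0,0,0.015],0],[0.3,[0,0,0.015],0]]' |sed -n 2,4p
```

```text
tool_pos: [0.6218, 0.2347, 0.0516]
tool_rot: [-0.0, 0.999, 0.032, 0.001]
contact_force: [1.7, -1.7, -0.4]
tool_pos: [0.6208, 0.2346, 0.0465]
tool_rot: [-0.0, 0.999, 0.033, -0.0]
contact_force: [0.6, -1.4, -0.5]
tool_pos: [0.6208, 0.2346, 0.0447]
tool_rot: [-0.0, 0.999, 0.033, -0.0]
contact_force: [-0.4, -2.0, -1.9]
```

```bash
python3 -m pendant '[[0.3,[0,0,0.015],0],[0.3,[0,0,0.015],0]]' |sed -n 2,4p; python3 -m pendant '[[0.3,[0,0,0.012],0],[0.3,[0,0,0.012],0]]' |sed -n 2,4p
```

```text
tool_pos: [0.621, 0.2347, 0.0443]
tool_rot: [0.0, 0.999, 0.033, -0.0]
contact_force: [-1.6, -2.2, 4.7]
tool_pos: [0.6212, 0.2347, 0.0442]
tool_rot: [0.0, 0.999, 0.033, -0.0]
contact_force: [-6.3, -3.3, 10.3]
```

```bash
python3 -m pendant '[[0.3,[0,0,-0.018],0],[0.3,[0,0,-0.018],0],[0.7,[0,0,-0.018],0],[0.75,[0,0,-0.018],0],[0.75,[0,0,-0.018],0],[0.75,[0,0,-0.1],0],[0.8,[0,0,-0.4],0],[0.8,[0,0,-0.8],0],[0.8,[0,0,-0.8],0]]' |sed -n 2,6p && python3 - <<'E'
from fit import *
wrist('p5'); f=load('p5'); hsv=cv2.cvtColor(f['img'],cv2.COLOR_RGB2HSV)
for n,lo,hi in (('or',(5,150,70),(18,255,255)),('blue',(105,120,40),(125,255,255)),('red',(0,170,70),(4,255,255))):
  m=cv2.inRange(hsv,lo,hi); k,l,st,c=cv2.connectedComponentsWithStats(m)
  for i in range(1,k):
    if st[i,4]>150 and 150<c[i][0]<480: print(n,st[i],cv2.approxPolyDP(max(cv2.findContours((l==i).astype('uint8'),0,2)[0],key=len),2,True).reshape(-1,2).tolist())
p=[.593,.2313,.067,.086,0]
print('exp bar top',[proj(f,mag(p,k)).round(0).tolist() for k in B[:4]])
E
python3 go.py .5754 .2301 .060 .067
```

```text
tool_pos: [0.6261, 0.236, 0.1482]
tool_rot: [-0.002, 0.999, 0.033, 0.008]
contact_force: [1.4, 0.2, 0.1]
gripper_width: 0.802
grasp_force: 0.0
or [ 285  217   73   78 3317] [[290, 217], [285, 283], [287, 291], [315, 294], [356, 292], [353, 217]]
blue [ 281  194   82   22 1640] [[281, 195], [281, 212], [286, 215], [357, 215], [361, 213], [362, 208], [361, 195]]
red [ 314  295   20   55 1035] [[317, 295], [314, 348], [332, 349], [332, 299], [330, 295]]
exp bar top [[313.0, 314.0], [335.0, 314.0], [314.0, 351.0], [334.0, 351.0]]
t 26.35 at [0.6245 0.2356 0.1448] yaw 0.0653 shift [-0.419  0.02   0.702] roll -0.0005 F [-0.6 -0.1 -0.2] w 0.801
```

```bash
python3 -m pendant '[[0.8,[-0.38,0.012,0],0],[0.8,[-0.38,0.012,0],0],[0.8,[-0.38,0.012,0.2],0],[0.7,[-0.38,0.012,0.45],0],[0.7,[-0.38,0.012,0.65],0],[0.7,[-0.38,0.012,0.65],0],[0.3,[-0.38,0.012,0.65],0],[0,[-0.38,0.012,0.65],0],[0,[-0.38,0.012,0.65],0],[0,[-0.38,0.012,0.65],0]]' && python3 -m pendant '[[0,[0,0,0],0],[0,[0,0,0],0]]'|sed -n 2,6p
```

```text
time: 27.35
tool_pos: [0.5771, 0.2304, 0.0623]
tool_rot: [-0.0, 0.999, 0.033, 0.002]
contact_force: [0.1, -1.2, 4.2]
gripper_width: 0.152
grasp_force: 60.3
tool_pos: [0.5771, 0.2304, 0.0622]
tool_rot: [-0.0, 0.999, 0.033, 0.002]
contact_force: [-0.9, -1.4, 6.1]
gripper_width: 0.15
grasp_force: 60.5
```

```bash
python3 -m pendant '[[0,[0.06,0,0],0],[0,[0.12,0,0],0],[0,[0.18,0,0],0],[0,[0.24,0,0],0],[0,[0.29,0,0],0],[0,[0.29,0,0],0]]' |sed -n 2,4p&& python3 -m pendant '[[0,[0.03,0,0],0],[0,[0.05,0,0],0],[0,[0.05,0,0],0]]'|sed -n 2,4p&& python3 -m pendant '[[0,[0.015,0,0],0],[0,[0.015,0,0],0]]'|sed -n 2,4p && python3 -m pendant '[[0,[0.015,0,0],0],[0,[0.015,0,0],0]]'|sed -n 2,4p
```

```text
tool_pos: [0.6125, 0.2327, 0.0623]
tool_rot: [-0.0, 0.999, 0.032, 0.002]
contact_force: [2.3, -0.7, 4.9]
tool_pos: [0.6179, 0.2331, 0.0623]
tool_rot: [-0.0, 0.999, 0.033, 0.002]
contact_force: [0.6, -1.3, 5.8]
tool_pos: [0.6194, 0.2331, 0.0622]
tool_rot: [-0.0, 0.999, 0.033, 0.001]
contact_force: [-1.4, -0.1, 6.6]
tool_pos: [0.6211, 0.2333, 0.0622]
tool_rot: [-0.0, 0.999, 0.033, 0.001]
contact_force: [-1.5, -0.4, 7.3]
```

```bash
for i in 1 2; do :; done; python3 -m pendant '[[0,[0.01,0,0],0],[0,[0.01,0,0],0]]'|sed -n 2,4p && python3 -m pendant '[[0,[0.01,0,0],0],[0,[0.01,0,0],0]]'|sed -n 2,4p&& python3 -m pendant '[[0,[0.01,0,0],0],[0,[0.01,0,0],0]]'|sed -n 2,4p
```

```text
tool_pos: [0.6221, 0.2333, 0.0622]
tool_rot: [-0.0, 0.999, 0.033, 0.001]
contact_force: [-1.9, -0.3, 7.2]
tool_pos: [0.622, 0.2333, 0.0622]
tool_rot: [0.0, 0.999, 0.033, -0.001]
contact_force: [-7.9, -1.0, 10.7]
tool_pos: [0.622, 0.2333, 0.0622]
tool_rot: [0.0, 0.999, 0.033, -0.002]
contact_force: [-12.7, -2.9, 13.7]
```

```bash
python3 -m pendant '[[0,[-0.014,0,0],0],[0,[-0.014,0,0],0],[0.4,[-0.014,0,0],0],[0.6,[-0.014,0,0],0],[0.6,[-0.014,0,0],0],[0.6,[-0.014,0,-0.2],0],[0.7,[-0.014,0,-0.6],0],[0.7,[-0.014,0,-1],0],[0.7,[-0.014,0,-1],0],[0.7,[-0.014,0,-1],0]]' && python3 - <<'E'
from h import *
wrist('e1'); save('e1s',manip.grab_frame('side')); save('e1c',manip.grab_frame('scene')); f,g,h=load('e1'),load('e1s'),load('e1c')
r=lambda i,s:cv2.resize(i,s,interpolation=cv2.INTER_CUBIC)
cv2.imwrite('pics/mos5.png',np.hstack([r(f['img'][120:380,220:420],(450,585)),np.vstack([r(g['img'][260:380,180:320],(340,291)),r(h['img'][160:340,130:340],(340,294))])])[:,:,::-1])
E
```

```text
time: 30.45
tool_pos: [0.6231, 0.2335, 0.1824]
tool_rot: [-0.0, 0.999, 0.033, 0.002]
contact_force: [-1.0, -0.1, -0.5]
gripper_width: 0.701
grasp_force: 0.0
```

View pics/mos5.png

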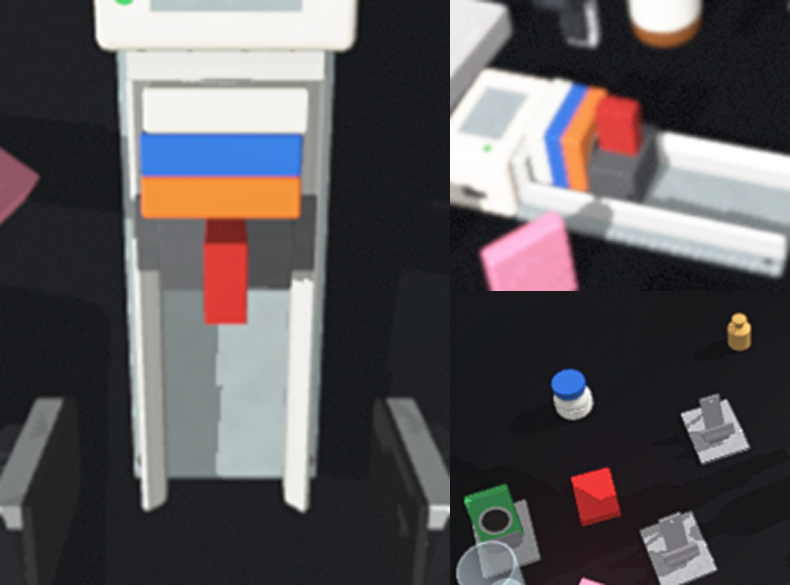

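```bash
python3 - <<'E'
from fit import *
F['e1']=load('e1');f=F['e1'];c=lambda u,v:(220+u/2.25,120+v/2.25)
def X(u,v,z):
    w=atz(f,*c(u,v),z)-[.593,.2313,0]; return ((Rz(.067).T@w)*1000).round(1)
print('bar front',X(225,243,.094),'rear',X(226,323,.094),'bar front foot',X(226,221,.052))
for n,v in (('white front',88),('w/b',133),('b/o',176.5),('orange rear',217)): print(n,X(222,v,.08))
print('stop top front edge',X(225,80,.056),'base end',X(225,478,.008))
o=[('e1',k,c(*q)) for k,q in zip(B[:4]+[(-100,43,8),(-100,-43,8)],[(204,243),(247,243),(205,323),(247,322),(135,478),(316,478)])]
for z in (0,-.003):
    p,r=fit(o,lambda q,k:mag([*q,z],k),[.6,.23,0,.04]);print(p.round(4),abs(r).mean())
E
```

```text
bar front [44.1  0.2 94. ] rear [17.1 -0.1 94. ] bar front foot [39.4 -0.2 52. ]
white front [89.8  1.1 80. ]
w/b [76.   1.1 80. ]
b/o [62.   1.2 80. ]
orange rear [48.6  1.2 80. ]
stop top front edge [89.9  0.2 56. ] base end [-99.9   0.1   8. ]
[0.5932 0.2312 0.0679 0.0415] 0.4083333333333332
[0.5911 0.2311 0.068  0.0406] 0.35000000000000003
```

```bash
python3 -c "
from plant import manip
print(manip.job_done())"
```

```text
the job is handed in; nothing more can be done
None
```

The job is handed in: white, blue and orange stand upright and flush between the end stop and the follower, measured at about 41.5 mm from stop to follower face for three 14 mm cassettes. It took about 31 s, the highest force I read was about 24 N, and green is still in its rest with nothing else disturbed in the views I checked.

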